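# Set the filter changer by its clicks and lock it

## Robot

A 7-joint arm with a two-finger parallel gripper is mounted at the origin on a cart in front of the work surface, level with it; the furniture and walls round the work are solid. World frame = base frame: x ahead of the robot, y to its left, z up, the work surface at z = 0. Lengths are in mm, angles in rad, forces in N, time in s.
With the tool pointing down it reaches from about 425 to 925 mm from the base axis. Payload 6.8 kg.
Tool frame: the origin (TCP) lies on the centre line of the jaws, within the pads' length; the fingertips stand 17 mm ahead of it and the grasp point (between the pads) lies 2 mm behind it (ctrl.tips_ahead is the distance from the TCP to the fingertips, in mm); z points along the fingers, y is the line along which they close (so a half turn about z gives the same grasp; the last joint's range is limited). The gripper opens to 88 mm and grips with 3 to 60 N. Pads are 20 mm wide; open, the fingers measure 115 mm over their backs; the gripper's body (75 mm by 178 mm) begins 61 mm behind the grasp point.
Start: joints at [1.178, 0.477, 0.022, 1.555, -0.011, 1.109, -0.083], TCP at [189.66, -647.824, 239.664] pointing down, gripper open.
Joint ranges: [-2.96, 2.96], [-0.34, 2.1], [-1.41, 1.46], [0.24, 2.44], [-1.37, 4.51], [0.17, 1.92], [-2.96, 2.96]. Speed limits (rad/s): [2.39, 2.39, 3.14, 3.14, 3.14, 3.14, 3.14].

## Interface

Orientations are given as a rotation vector (axis times angle).
In Python, from bench import ctrl gives the robot as it stands.
- The arm moves only by the tool move_arm, never from a script. Its argument "series" is a list of rows, each a list of 7 numbers: the shift along the tool's x, y, z in m, then the turn, a rotation vector about the tool's x, y, z in rad, then the finger opening in m, from 0 to 0.0878. In form: [[dx, dy, dz, rx, ry, rz, gripper], ...]. A call has exactly 5 rows; each row is the pose to reach, as a shift and turn from the pose commanded when the call began, along the tool's axes at that moment; what a row does not reach only later rows make up. A row lasts 1/10 s, in which the tool goes at most 50 mm and 8.59 degrees, less where a joint would pass 70% of its speed; a pose out of reach is approached as far as the arm can. A call with a gripper value outside its range is refused whole. The fingers move at their own pace and stop on an object; "squeeze" is the grip in N (left out, the last holds). Time passes only in rows, so rows that repeat a pose let the fingers close, or fill a call up. It gives the time, the measured TCP pose, the force, the opening and the grip force at its end, in the units of the state.
- ctrl.sense(): the state, without advancing time (a new reading comes with each control period).
- ctrl.camera(name): name is "scene" or "top" or "wrist"; returns (picture, depth): 400x640x3 uint8, red, green, blue; 400x640 float32, mm along the optical axis (not along the pixel's ray), 0 where there is no reading.
- ctrl.calibration(name): a dict with "fov_y" (degrees; the focal length in pixels is half the picture's height over the tangent of half this angle, whatever the lens; pixels are square), "cx", "cy" (the principal point, pixels), "extrinsics" (4x4, takes a point from world to camera coordinates). Camera axes: x right, y up, looking along -z (the intrinsics and any distortion apply to the point x, -y, -z); pixel columns grow to the right and rows downward; lengths in mm; the calibration is good to about 2 mm. A picture is of the moment at which its call begins: read the wrist's pose just before it. calibration takes no time and is no camera call; for the wrist camera it gives the pose at the moment of the call.
- ctrl.finish_job(): hands the job in; it is judged then, once.
Trained networks look in the newest picture that a camera, given by its name, has taken for a name from the list of things; names that differ only in an ending like _2 or _b are one class to them, and where a whole thing is asked for, a point or a joint stands for the part that bears it (a point fixed in the world has none). Each returns a list of dicts, best first, with "confidence" (0 to 1); they miss things now and then, are a little off and sometimes report something else, mostly with a low value. They report only what shows in the picture. A call takes as long as a camera call.
- ctrl.masks_of(camera, name): "region" (400x640 bool, what is visible of it).
- ctrl.pinpoint(camera, name): "position" ([x, y, z] in mm, in world coordinates, good to about 4 mm: a listed point, or the origin of a listed thing).
The state is a dict: "time_s": time; "joints": joint angles; "joint_velocities": joint speeds; "joint_efforts": joint torques, N m; "tcp_pos": TCP position; "tool_rot": TCP orientation; "contact_force": force on the tool from outside, world axes, zero at the start; "moment": the same for the moment, N m; "finger_gap": finger opening in mm; "gripper_force": force on a finger pad.
Only numpy, scipy, OpenCV 4.12 (cv2) and the standard library are available. Lean on these libraries where they do the work, as an engineer would, in place of code of your own. Each camera call takes 0.05 s, during which the arm holds its last target. There are 200 camera calls.

## Task

Set the filter changer to its sixth filter and lock it: the filters are counted in clicks of the black knob, six clicks clockwise from its anticlockwise end stop. The end stop is light and gives way if forced, so feel for it; then push the lock pin beside the knob fully home, without forcing it (under 30 N), and let go. Leave the beaker, the flask and the dropper bottle where they stand.

Things in the scene. Friction and masses are not known exactly. Their poses are not given: they have to be found in the camera images.
- filter_unit: filter changer: flat grey housing with aluminium top plate, screwed down, 48 mm high. Origin on the worktop under the knob's axis; z up; +x towards the black optical port on its far side. It reaches from x = -55 to +55 (the port to +76) and y = -130 to +60 mm; knob at x = y = 0, lock pin at x = 0, y = -85 mm.
- knob_grip (a point): point on the knob's upright axis at the height to grip, 76 mm above the worktop; fixed to the housing, it does not turn. The knob is a black fluted cylinder 41 mm across (44 over its fine ribs), its side from 53 to 90 mm above the worktop, alike all round, without a mark. Six clicks are 120 degrees of the wheel: regrasp on the way.
- lock_pin: the lock pin with its round steel head: origin at the centre of the head's top, 76 mm above the worktop when up; it moves down with the pin. The head is 24 mm across and 8 mm thick, on a 10 mm stem. Friction of some 2 to 4 N holds the pin where it is left.
- lock_travel (a joint): travel of the lock pin, m: 0 up (as at the start); from 0.009 it sits home on a rubber buffer that yields about 4 N a millimetre, to at most 0.015. It goes down past about 2 mm only with the wheel at the sixth click; at any other setting a firm block stops it there.
- beaker: glass beaker 52 mm across, 66 mm high, to the left of the housing; origin at the centre of its underside. Bystander.
- dropper_bottle: small brown dropper bottle 26 mm across, 52 mm high, to the left of the housing and nearer the robot; origin at the centre of its underside. Bystander.
- steel_flask: steel flask with stopper, 34 mm across, 75 mm high, to the right of the housing; origin at the centre of its underside. Bystander.
- knob_top (a point): centre of the knob's top, 90 mm above the worktop. Clicks: one each 20 degrees. Knob and wheel have about 9 degrees of play in which the knob turns almost freely; then 0.12 to 0.2 Nm is needed to start a step, and the wheel snaps on by itself to the next click: the torque falls to nearly nothing until the play is used up again. Let go, the wheel rests in its click.
- knob_foot (a point): foot of the knob, 48 mm above the worktop. End stop: at the start the wheel rests one to three clicks clockwise of it (not shown outside). Turned anticlockwise (seen from above), the stop is felt at the first click as a torque over 0.3 Nm, twice that of a click; over about 0.5 Nm the wheel rides over it and the count is lost.

How it is judged (in metres and radians):
At the end, for the whole second after the job is handed in: The lock pin is pushed home (down over 8 mm, possible only with the wheel at the sixth click) and stays there, and beaker, dropper bottle and flask stand within 20 mm of where they were (value of joint lock_travel above 0.008 m and distance of each of beaker, dropper_bottle, steel_flask from where it was at the start of the episode below 0.02 m); the robot touches nothing.
It fails at once if the lock pin is pressed with more than 30 N (contact force between anything else and lock_pin above 30 N).
It fails at once if a bystander is knocked over or moved more than 20 mm (distance of any of beaker, dropper_bottle, steel_flask from where it was at the start of the episode above 0.02 m).
It also fails if it takes over 72 s, if anything falls off the work surface, if the arm or the gripper's body presses on something with over 40 N, if the wrist force passes 120 N, or if a joint passes its speed limit or range.

## Working session

There is one attempt and no reset: what is moved stays moved. The work goes in short steps, Python scripts to look and compute and a tool call to move; the robot and the scene stay as the last step left them, time stands still between calls to the robot, and variables do not carry over. Pictures are saved under pics/ and viewed, at most 10 in all, crops included, and the job is handed in when it is done.

Besides the shell and the picture viewer there is one more tool, called after "Request:" in YAML: its name, and indented under it one key for each argument. move_arm: Moves the arm, as the interface text tells. Its arguments: {"type":"object","properties":{"series":{"type":"array","items":{"type":"array","items":{"type":"number"}}},"squeeze":{"type":"number"}},"required":["series"]}

```bash
mkdir -p pics; ls; python3 - <<'E'
from bench import ctrl
import cv2,numpy as np
s=ctrl.sense();print({k:np.round(v,3) for k,v in s.items()})
ims=[]
for c in("scene","top"):
    p,d=ctrl.camera(c);ims.append(p)
    for n in("knob_top","knob_grip","knob_foot","lock_pin","filter_unit","beaker","dropper_bottle","steel_flask"):
        print(c,n,[(np.round(r["position"]),round(r["confidence"],2)) for r in ctrl.pinpoint(c,n)[:2]])
cv2.imwrite("pics/a.png",cv2.resize(np.vstack(ims)[...,::-1],(480,600)))
E
```

```text
pics
{'time_s': np.float64(0.0), 'joints': array([ 1.178,  0.478,  0.022,  1.556, -0.012,  1.109, -0.083]), 'joint_velocities': array([-0.001, -0.   , -0.001,  0.   , -0.   ,  0.002,  0.002]), 'joint_efforts': array([ 0.0000e+00, -5.8285e+01,  1.5350e+00, -2.7261e+01, -5.4000e-02,
        1.7000e-02,  0.0000e+00]), 'tcp_pos': array([ 189.517, -647.272,  238.711]), 'tool_rot': array([-3.108e+00, -4.460e-01,  1.000e-03]), 'contact_force': array([ 0.664,  0.483, -0.286]), 'moment': array([-0.053,  0.023, -0.017]), 'gripper_force': np.float64(0.0), 'finger_gap': np.float64(87.721)}
scene knob_top [(array([517.,  28.,  94.]), 0.55)]
scene knob_grip [(array([522.,  25.,  73.]), 0.79), (array([404., 248.,   2.]), 0.66)]
scene knob_foot [(array([526.,  28.,  48.]), 0.86)]
scene lock_pin [(array([528., -56.,  76.]), 0.61)]
scene filter_unit [(array([517.,  27.,   0.]), 0.88)]
scene beaker [(array([531., 293.,  -1.]), 0.73)]
scene dropper_bottle [(array([407., 245.,  -2.]), 0.7)]
scene steel_flask [(array([ 552., -265.,   -1.]), 0.5)]
top knob_top [(array([519.,  26.,  86.]), 0.66)]
top knob_grip [(array([520.,  24.,  77.]), 0.65)]
top knob_foot [(array([520.,  29.,  51.]), 0.62)]
top lock_pin [(array([523., -53.,  76.]), 0.39)]
top filter_unit [(array([517.,  29.,   0.]), 0.74), (array([530., 292.,  -1.]), 0.47)]
top beaker [(array([521.,  28.,  78.]), 0.73), (array([532., 291.,  -0.]), 0.6)]
top dropper_bottle [(array([408., 248.,   2.]), 0.43)]
top steel_flask [(array([ 555., -262.,    0.]), 0.62)]
```

View pics/a.png

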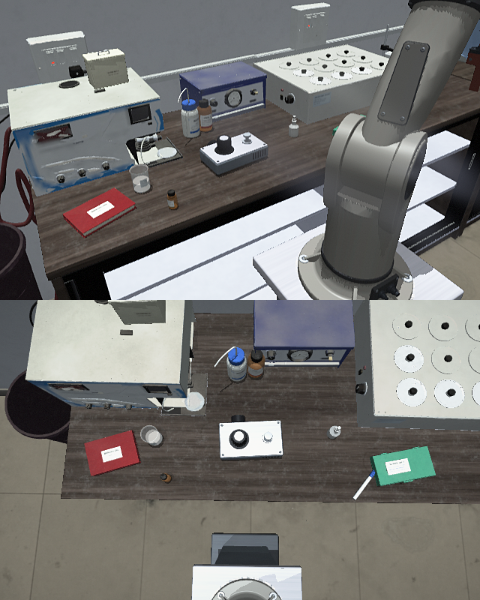

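```bash
cat > h.py <<'E'
from bench import ctrl
import cv2,numpy as np
from scipy.spatial.transform import Rotation as R
def cloud(c):
    k=ctrl.calibration(c);p,d=ctrl.camera(c);E=np.array(k["extrinsics"])
    f=200/np.tan(np.radians(k["fov_y"])/2)
    v,u=np.mgrid[:400,:640]
    P=np.stack([(u-k["cx"])/f*d,-(v-k["cy"])/f*d,-d],-1)
    W=(P-E[:3,3])@E[:3,:3]
    W[d==0]=np.nan
    return p,W,k
E
python3 - <<'E'
from h import *
print({k:v for k,v in ctrl.calibration("top").items()})
for c in("top","scene"):
    p,W,k=cloud(c)
    for n,(x,y),zs in(("knob",(520,27),(83,97)),("pin",(525,-55),(68,84))):
        m=(np.hypot(W[...,0]-x,W[...,1]-y)<35)&(W[...,2]>zs[0])&(W[...,2]<zs[1])
        q=W[m];print(c,n,m.sum(),np.median(q,0).round(1),q.min(0).round(1),q.max(0).round(1))
        if m.sum()>10: print(cv2.minEnclosingCircle(q[:,:2].astype(np.float32)))
print(ctrl.sense()["time_s"])
E
```

```text
{'fov_y': 53.04095940221189, 'cx': 322.44539258698626, 'cy': 200.60428389578593, 'extrinsics': array([[ 1.45399097e-02, -9.99894290e-01, -1.47844129e-05,
         1.13584636e+01],
       [ 9.85251954e-01,  1.43244678e-02,  1.70509228e-01,
        -4.85420003e+02],
       [-1.70490992e-01, -2.49375515e-03,  9.85356079e-01,
        -8.54531497e+02],
       [ 0.00000000e+00,  0.00000000e+00,  0.00000000e+00,
         1.00000000e+00]])}
top knob 300 [517.4  28.2  90. ] [498.2   7.   83.7] [539.5  47.8  94.7]
((518.6998901367188, 27.8281192779541), 21.50983428955078)
top pin 96 [523.7 -56.2  75.3] [512.8 -67.   69.3] [535.2 -45.2  79.2]
((523.9959106445312, -57.14144515991211), 11.997708320617676)
scene knob 181 [513.4  32.6  90.7] [497.2   7.5  83.2] [539.1  51.5  94.3]
((517.3870849609375, 29.724645614624023), 22.257734298706055)
scene pin 64 [520.6 -53.2  76.2] [513.5 -65.7  68.8] [537.3 -43.5  80.1]
((525.0940551757812, -54.22076416015625), 13.075836181640625)
1.0
```

The scene shows the filter changer at the middle of the bench, with the knob at about (238,437) and the pin at (268,437) in the top view. The beaker (151,436), bottle (166,478) and flask (335,432) are all well clear. The depth data put the knob at (518.5, 28) and the pin at (524, -57).

Request:
move_arm:
  series:
    - [0.506, -0.556, 0.03, 0, 0, -1.34, 0.06]
    - [0.506, -0.556, 0.03, 0, 0, -1.34, 0.06]
    - [0.506, -0.556, 0.03, 0, 0, -1.34, 0.06]
    - [0.506, -0.556, 0.03, 0, 0, -1.34, 0.06]
    - [0.506, -0.556, 0.03, 0, 0, -1.34, 0.06]
  squeeze: 15

```text
time_s: 1.5
tcp_pos: [299.7, -421.5, 229.9]
tool_rot: [2.725, 1.562, -0.0]
contact_force: [0.9, -0.3, 0.2]
finger_gap: 60.2
gripper_force: 0.0
```

```bash
cat >> h.py <<'E'
def goto(x,y,z,yaw):
    s=ctrl.sense();r=R.from_rotvec(s["tool_rot"])
    t=R.from_euler("z",yaw)*R.from_euler("x",np.pi)
    print("t",round(s["time_s"],2),"pos",s["tcp_pos"].round(1),"yaw",round(np.arctan2(*r.as_matrix()[1::-1,0]),3),"j",s["joints"].round(2),"F",s["contact_force"].round(2),"M",s["moment"].round(3))
    print("cmd",(r.inv().apply(np.array([x,y,z])-s["tcp_pos"])/1000).round(4),(r.inv()*t).as_rotvec().round(4))
E
python3 -c "
from h import *
goto(518.5,28,200,1.62)"
```

```text
t 1.5 pos [ 299.7 -421.5  229.9] yaw 1.041 j [ 1.02  0.24 -0.22  1.93  0.06  0.98  0.24] F [ 0.87 -0.28  0.2 ] M [-0.054 -0.133  0.028]
cmd [ 0.4984 -0.0385  0.0296] [ 5.000e-04  7.000e-04 -5.791e-01]
```

Request:
move_arm:
  series:
    - [0.498, -0.038, 0.03, 0, 0, -0.58, 0.06]
    - [0.498, -0.038, 0.03, 0, 0, -0.58, 0.06]
    - [0.498, -0.038, 0.03, 0, 0, -0.58, 0.06]
    - [0.498, -0.038, 0.03, 0, 0, -0.58, 0.06]
    - [0.498, -0.038, 0.03, 0, 0, -0.58, 0.06]

```text
time_s: 2.0
tcp_pos: [410.5, -198.0, 215.1]
tool_rot: [2.168, 2.272, 0.0]
contact_force: [-0.0, -0.7, -0.1]
finger_gap: 59.9
gripper_force: 0.0
```

```bash
python3 -c "
from h import *
goto(518.5,28,180,1.62)"
```

```text
t 2.0 pos [ 410.5 -198.   215.1] yaw 1.618 j [ 0.75  0.18 -0.48  2.06  0.1   0.92  0.26] F [-0.01 -0.68 -0.12] M [-0.079 -0.101 -0.013]
cmd [0.2207 0.1185 0.035 ] [ 0.0009  0.0009 -0.002 ]
```

Request:
move_arm:
  series:
    - [0.221, 0.1185, 0.035, 0, 0, 0, 0.06]
    - [0.221, 0.1185, 0.035, 0, 0, 0, 0.06]
    - [0.221, 0.1185, 0.035, 0, 0, 0, 0.06]
    - [0.221, 0.1185, 0.035, 0, 0, 0, 0.06]
    - [0.221, 0.1185, 0.035, 0, 0, 0, 0.06]

```text
time_s: 2.5
tcp_pos: [518.0, 25.1, 180.1]
tool_rot: [2.172, 2.268, 0.001]
contact_force: [2.1, -0.7, 0.2]
finger_gap: 60.1
gripper_force: 0.0
```

```bash
python3 - <<'E'
from h import *
goto(518.5,28,150,1.62)
p,W,k=cloud("wrist")
for n in("knob_top","lock_pin"): print([(r["position"],r["confidence"]) for r in ctrl.pinpoint("wrist",n)[:1]])
for n,(x,y),zs in(("knob",(518,28),(84,97)),("pin",(524,-56),(70,82))):
    m=(np.hypot(W[...,0]-x,W[...,1]-y)<30)&(W[...,2]>zs[0])&(W[...,2]<zs[1])
    q=W[m];print(n,m.sum(),np.median(q,0) if len(q) else 0, cv2.minEnclosingCircle(q[:,:2].astype(np.float32)) if len(q)>5 else 0)
cv2.imwrite("pics/b.png",p[...,::-1])
E
```

```text
t 2.5 pos [518.   25.1 180.1] yaw 1.614 j [ 0.32  0.35 -0.58  1.96  0.24  0.91 -0.35] F [ 2.07 -0.74  0.25] M [-0.037 -0.132 -0.022]
cmd [0.0029 0.0006 0.0301] [ 0.0008  0.0003 -0.0059]
[([522.5, 30.8, 92.4], 0.96)]
[([525.7, -60.2, 75.6], 0.82)]
knob 1925 [519.09982194  30.44230711  90.03976914] ((519.1759643554688, 28.943119049072266), 21.851200103759766)
pin 285 [524.28307907 -49.71695482  75.52351779] ((524.3213500976562, -55.30427932739258), 11.958611488342285)
```

View pics/b.png

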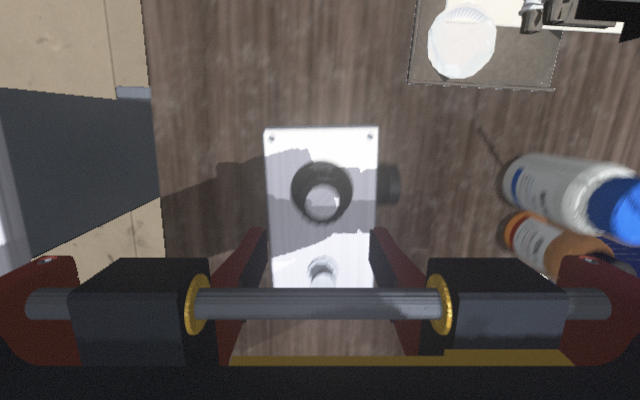

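The wrist view shows the knob at (322,193), the pin at (322,268), and the fingers straddling the line between them. Depth puts the knob axis at (519.2, 28.9).

Request:
move_arm:
  series:
    - [0.001, 0.0007, 0.03, 0, 0, 0, 0.06]
    - [0.001, 0.0007, 0.06, 0, 0, 0, 0.06]
    - [0.001, 0.0007, 0.07, 0, 0, 0, 0.06]
    - [0.001, 0.0007, 0.07, 0, 0, 0, 0.06]
    - [0.001, 0.0007, 0.07, 0, 0, 0, 0.06]

```text
time_s: 3.15
tcp_pos: [518.4, 23.9, 111.1]
tool_rot: [2.173, 2.268, 0.001]
contact_force: [-0.3, 0.6, -0.4]
finger_gap: 60.4
gripper_force: 0.0
```

```bash
python3 -c "
from h import *
goto(519.2,28.9,74,1.62)"
```

```text
t 3.15 pos [518.4  23.9 111.1] yaw 1.614 j [ 0.27  0.45 -0.54  2.01  0.33  0.77 -0.42] F [-0.33  0.56 -0.41] M [-0.053 -0.1    0.015]
cmd [0.005  0.001  0.0371] [ 0.0011  0.0003 -0.0063]
```

Request:
move_arm:
  series:
    - [0.005, 0.001, 0.01, 0, 0, 0, 0.06]
    - [0.005, 0.001, 0.025, 0, 0, 0, 0.06]
    - [0.005, 0.001, 0.037, 0, 0, 0, 0.06]
    - [0.005, 0.001, 0.037, 0, 0, 0, 0.06]
    - [0.005, 0.001, 0.037, 0, 0, 0, 0.06]

```text
time_s: 3.65
tcp_pos: [518.2, 29.6, 72.6]
tool_rot: [-2.171, -2.269, 0.001]
contact_force: [-0.1, 0.9, 0.7]
finger_gap: 59.8
gripper_force: 0.0
```

```bash
python3 -c "
from h import *
goto(519.2,28.9,74,1.62)"
```

```text
t 3.65 pos [518.2  29.6  72.6] yaw 1.615 j [ 0.23  0.51 -0.51  2.03  0.38  0.7  -0.47] F [-0.13  0.94  0.65] M [-0.016 -0.129  0.063]
cmd [-0.0007  0.001  -0.0014] [-0.0013 -0.     -0.005 ]
```

Request:
move_arm:
  series:
    - [-0.0005, 0.001, -0.001, 0, 0, 0, 0.06]
    - [-0.0005, 0.001, -0.001, 0, 0, 0, 0.042]
    - [-0.0005, 0.001, -0.001, 0, 0, 0, 0.036]
    - [-0.0005, 0.001, -0.001, 0, 0, 0, 0.036]
    - [-0.0005, 0.001, -0.001, 0, 0, 0, 0.036]
  squeeze: 12

```text
time_s: 4.15
tcp_pos: [520.2, 29.1, 74.5]
tool_rot: [2.172, 2.269, 0.001]
contact_force: [1.0, -0.2, 0.8]
finger_gap: 40.6
gripper_force: 12.0
```

```bash
cat >> h.py <<'E'
def st():
    s=ctrl.sense();r=R.from_rotvec(s["tool_rot"]).as_matrix()
    print(round(s["time_s"],2),"pos",s["tcp_pos"].round(1),"yawdeg",np.degrees(np.arctan2(r[1,0],r[0,0])).round(2),"tilt",np.degrees(np.arccos(-r[2,2])).round(2),"j7",s["joints"][6].round(2),"tau7",s["joint_efforts"][6].round(3),"F",s["contact_force"].round(1),"M",s["moment"].round(3),"gap",s["finger_gap"].round(1),s["gripper_force"].round(1))
E
python3 -c "
from h import *
st()"
```

```text
Traceback (most recent call last):
  File "h.py", line 19, in st
    print(round(s["time_s"],2),"pos",s["tcp_pos"].round(1),"yawdeg",np.degrees(np.arctan2(r[1,0],r[0,0])).round(2),"tilt",np.degrees(np.arccos(-r[2,2])).round(2),"j7",s["joints"][6].round(2),"tau7",s["joint_efforts"][6].round(3),"F",s["contact_force"].round(1),"M",s["moment"].round(3),"gap",s["finger_gap"].round(1),s["gripper_force"].round(1))
                                                                                                                                                                                                                                                                                                    ^^^^^^^^^^^^^^^^^^^^^
AttributeError: 'float' object has no attribute 'round'
```

```bash
sed -i 's/s\["finger_gap"\].round(1),s\["gripper_force"\].round(1)/s["finger_gap"],s["gripper_force"]/' h.py; python3 -c "
from h import *
st()"
```

```text
4.15 pos [520.2  29.1  74.5] yawdeg 92.51 tilt 0.06 j7 -0.47 tau7 -0.0 F [ 1.  -0.2  0.8] M [-0.079 -0.233 -0.023] gap 40.60180850658306 11.999121308326721
```

Request:
move_arm:
  series:
    - [0, 0, 0, 0, 0, -0.02, 0.036]
    - [0, 0, 0, 0, 0, -0.04, 0.036]
    - [0, 0, 0, 0, 0, -0.06, 0.036]
    - [0, 0, 0, 0, 0, -0.06, 0.036]
    - [0, 0, 0, 0, 0, -0.06, 0.036]

```text
time_s: 4.65
tcp_pos: [520.1, 29.1, 74.4]
tool_rot: [2.103, 2.333, 0.001]
contact_force: [1.6, -0.7, 4.9]
finger_gap: 40.7
gripper_force: 12.0
```

```bash
python3 -c "
from h import *
st()"
```

```text
4.65 pos [520.1  29.1  74.4] yawdeg 95.95 tilt 0.05 j7 -0.42 tau7 0.026 F [ 1.6 -0.7  4.9] M [-0.201 -0.442 -0.047] gap 40.692514220506006 11.999218761920929
```

Request:
move_arm:
  series:
    - [0, 0, 0, 0, 0, -0.02, 0.036]
    - [0, 0, 0, 0, 0, -0.04, 0.036]
    - [0, 0, 0, 0, 0, -0.06, 0.036]
    - [0, 0, 0, 0, 0, -0.06, 0.036]
    - [0, 0, 0, 0, 0, -0.06, 0.036]

```text
time_s: 5.15
tcp_pos: [520.0, 29.2, 74.4]
tool_rot: [2.032, 2.396, 0.001]
contact_force: [2.6, -0.9, 5.1]
finger_gap: 40.9
gripper_force: 12.0
```

```bash
python3 -c "
from h import *
st()"
```

```text
5.15 pos [520.   29.2  74.4] yawdeg 99.4 tilt 0.05 j7 -0.37 tau7 0.126 F [ 2.6 -0.9  5.1] M [-0.187 -0.601 -0.114] gap 40.93093103530577 12.001756578683853
```

Request:
move_arm:
  series:
    - [0, 0, 0, 0, 0, -0.02, 0.036]
    - [0, 0, 0, 0, 0, -0.04, 0.036]
    - [0, 0, 0, 0, 0, -0.06, 0.036]
    - [0, 0, 0, 0, 0, -0.06, 0.036]
    - [0, 0, 0, 0, 0, -0.06, 0.036]

```text
time_s: 5.65
tcp_pos: [519.9, 29.5, 74.2]
tool_rot: [1.959, 2.456, 0.001]
contact_force: [4.3, 1.4, 2.0]
finger_gap: 40.5
gripper_force: 12.0
```

```bash
python3 -c "
from h import *
st()"
```

```text
5.65 pos [519.9  29.5  74.2] yawdeg 102.86 tilt 0.05 j7 -0.32 tau7 0.057 F [4.3 1.4 2. ] M [ 0.308 -0.949 -0.07 ] gap 40.527824909189725 11.999320685863495
```

Request:
move_arm:
  series:
    - [0, 0, 0, 0, 0, -0.02, 0.036]
    - [0, 0, 0, 0, 0, -0.04, 0.036]
    - [0, 0, 0, 0, 0, -0.06, 0.036]
    - [0, 0, 0, 0, 0, -0.06, 0.036]
    - [0, 0, 0, 0, 0, -0.06, 0.036]

```text
time_s: 6.15
tcp_pos: [519.9, 29.1, 74.1]
tool_rot: [1.883, 2.514, 0.001]
contact_force: [5.0, 2.1, 0.1]
finger_gap: 41.0
gripper_force: 12.0
```

```bash
python3 -c "
from h import *
st()"
```

```text
6.15 pos [519.9  29.1  74.1] yawdeg 106.32 tilt 0.04 j7 -0.27 tau7 0.122 F [5.  2.1 0.1] M [ 0.327 -1.257 -0.148] gap 41.00136756874782 12.000226825475693
```

Request:
move_arm:
  series:
    - [0, 0.001, 0, 0, 0, 0, 0.036]
    - [0, 0.001, 0, 0, 0, -0.01, 0.036]
    - [0, 0.001, 0, 0, 0, -0.03, 0.036]
    - [0, 0.001, 0, 0, 0, -0.03, 0.036]
    - [0, 0.001, 0, 0, 0, -0.03, 0.036]
  squeeze: 25

```text
time_s: 6.65
tcp_pos: [520.1, 29.2, 74.1]
tool_rot: [-1.847, -2.541, 0.001]
contact_force: [0.2, 0.5, 4.7]
finger_gap: 40.5
gripper_force: 25.0
```

```bash
python3 -c "
from h import *
st()"
```

```text
6.65 pos [520.1  29.2  74.1] yawdeg 107.99 tilt 0.05 j7 -0.24 tau7 0.203 F [0.2 0.5 4.7] M [ 0.11  -0.263 -0.186] gap 40.515521202420864 25.006564557552338
```

Request:
move_arm:
  series:
    - [0, 0, 0, 0, 0, -0.02, 0.036]
    - [0, 0, 0, 0, 0, -0.04, 0.036]
    - [0, 0, 0, 0, 0, -0.06, 0.036]
    - [0, 0, 0, 0, 0, -0.06, 0.036]
    - [0, 0, 0, 0, 0, -0.06, 0.036]

```text
time_s: 7.15
tcp_pos: [520.1, 29.2, 74.1]
tool_rot: [-1.768, -2.596, 0.001]
contact_force: [0.9, 1.2, 5.3]
finger_gap: 40.4
gripper_force: 25.0
```

```bash
python3 -c "
from h import *
st()"
```

```text
7.15 pos [520.1  29.2  74.1] yawdeg 111.49 tilt 0.06 j7 -0.19 tau7 0.118 F [0.9 1.2 5.3] M [ 0.055 -0.217 -0.145] gap 40.37940474230768 25.00736027956009
```

Request:
move_arm:
  series:
    - [0, 0, 0, 0, 0, -0.02, 0.036]
    - [0, 0, 0, 0, 0, -0.04, 0.036]
    - [0, 0, 0, 0, 0, -0.06, 0.036]
    - [0, 0, 0, 0, 0, -0.06, 0.036]
    - [0, 0, 0, 0, 0, -0.06, 0.036]

```text
time_s: 7.65
tcp_pos: [520.1, 29.3, 74.0]
tool_rot: [-1.689, -2.648, 0.002]
contact_force: [-0.3, -0.4, 4.9]
finger_gap: 40.5
gripper_force: 25.0
```

```bash
python3 -c "
from h import *
st()"
```

```text
7.65 pos [520.1  29.3  74. ] yawdeg 114.94 tilt 0.06 j7 -0.14 tau7 0.025 F [-0.3 -0.4  4.9] M [ 0.087 -0.179 -0.021] gap 40.491747400772184 25.003854632377625
```

Request:
move_arm:
  series:
    - [0, 0, 0, 0, 0, -0.03, 0.036]
    - [0, 0, 0, 0, 0, -0.06, 0.036]
    - [0, 0, 0, 0, 0, -0.09, 0.036]
    - [0, 0, 0, 0, 0, -0.09, 0.036]
    - [0, 0, 0, 0, 0, -0.09, 0.036]

```text
time_s: 8.15
tcp_pos: [520.0, 29.2, 74.0]
tool_rot: [-1.568, -2.722, 0.002]
contact_force: [0.4, 0.1, 5.1]
finger_gap: 40.8
gripper_force: 25.0
```

```bash
python3 -c "
from h import *
st()"
```

```text
8.15 pos [520.   29.2  74. ] yawdeg 120.1 tilt 0.07 j7 -0.06 tau7 0.016 F [0.4 0.1 5.1] M [ 0.068 -0.101  0.035] gap 40.82266731941837 25.00126004219055
```

Request:
move_arm:
  series:
    - [0, 0, 0, 0, 0, -0.02, 0.036]
    - [0, 0, 0, 0, 0, -0.035, 0.036]
    - [0, 0, 0, 0, 0, -0.035, 0.036]
    - [0, 0, 0, 0, 0, -0.035, 0.036]
    - [0, 0, 0, 0, 0, -0.035, 0.036]

```text
time_s: 8.65
tcp_pos: [520.1, 29.2, 74.0]
tool_rot: [-1.52, -2.749, 0.002]
contact_force: [0.5, 0.3, 4.9]
finger_gap: 40.8
gripper_force: 25.0
```

```bash
python3 -c "
from h import *
st()"
```

```text
8.65 pos [520.1  29.2  74. ] yawdeg 122.11 tilt 0.06 j7 -0.03 tau7 -0.001 F [0.5 0.3 4.9] M [-0.011 -0.083 -0.03 ] gap 40.826716847330175 25.00428020954132
```

Request:
move_arm:
  series:
    - [0, 0, 0, 0, 0, -0.02, 0.036]
    - [0, 0, 0, 0, 0, -0.035, 0.036]
    - [0, 0, 0, 0, 0, -0.035, 0.036]
    - [0, 0, 0, 0, 0, -0.035, 0.036]
    - [0, 0, 0, 0, 0, -0.035, 0.036]

```text
time_s: 9.15
tcp_pos: [520.1, 29.2, 74.0]
tool_rot: [-1.472, -2.775, 0.002]
contact_force: [-0.5, -0.8, 5.6]
finger_gap: 40.5
gripper_force: 25.0
```

```bash
python3 -c "
from h import *
st()"
```

```text
9.15 pos [520.1  29.2  74. ] yawdeg 124.11 tilt 0.07 j7 -0.0 tau7 0.0 F [-0.5 -0.8  5.6] M [ 0.046 -0.126 -0.023] gap 40.48262627407239 25.003596246242523
```

Request:
move_arm:
  series:
    - [0, 0, 0, 0, 0, -0.02, 0.036]
    - [0, 0, 0, 0, 0, -0.035, 0.036]
    - [0, 0, 0, 0, 0, -0.035, 0.036]
    - [0, 0, 0, 0, 0, -0.035, 0.036]
    - [0, 0, 0, 0, 0, -0.035, 0.036]

```text
time_s: 9.65
tcp_pos: [520.0, 29.2, 74.0]
tool_rot: [-1.423, -2.8, 0.002]
contact_force: [0.1, -0.1, 5.3]
finger_gap: 40.5
gripper_force: 25.0
```

```bash
python3 -c "
from h import *
st()"
```

```text
9.65 pos [520.   29.2  74. ] yawdeg 126.1 tilt 0.07 j7 0.02 tau7 0.095 F [ 0.1 -0.1  5.3] M [ 0.017 -0.16  -0.1  ] gap 40.47762422797186 25.003492534160614
```

Request:
move_arm:
  series:
    - [0, 0, 0, 0, 0, -0.02, 0.036]
    - [0, 0, 0, 0, 0, -0.035, 0.036]
    - [0, 0, 0, 0, 0, -0.035, 0.036]
    - [0, 0, 0, 0, 0, -0.035, 0.036]
    - [0, 0, 0, 0, 0, -0.035, 0.036]

```text
time_s: 10.15
tcp_pos: [520.0, 29.1, 74.0]
tool_rot: [-1.375, -2.824, 0.002]
contact_force: [0.0, -0.5, 6.5]
finger_gap: 40.8
gripper_force: 25.0
```

```bash
python3 -c "
from h import *
st()"
```

```text
10.15 pos [520.   29.1  74. ] yawdeg 128.09 tilt 0.07 j7 0.05 tau7 0.173 F [ 0.  -0.5  6.5] M [ 0.082 -0.119 -0.189] gap 40.75333317336626 25.01235455274582
```

Request:
move_arm:
  series:
    - [0, 0, 0, 0, 0, -0.01, 0.036]
    - [0, 0, 0, 0, 0, -0.02, 0.036]
    - [0, 0, 0, 0, 0, -0.03, 0.036]
    - [0, 0, 0, 0, 0, -0.03, 0.036]
    - [0, 0, 0, 0, 0, -0.03, 0.036]

```text
time_s: 10.65
tcp_pos: [520.0, 29.1, 74.0]
tool_rot: [-1.332, -2.844, 0.002]
contact_force: [-0.5, -0.2, 6.9]
finger_gap: 40.3
gripper_force: 25.0
```

```bash
python3 -c "
from h import *
st()"
```

```text
10.65 pos [520.   29.1  74. ] yawdeg 129.82 tilt 0.08 j7 0.08 tau7 0.152 F [-0.5 -0.2  6.9] M [ 0.085 -0.122 -0.115] gap 40.27716878810587 25.003509521484375
```

Request:
move_arm:
  series:
    - [0, 0, 0, 0, 0, -0.015, 0.036]
    - [0, 0, 0, 0, 0, -0.03, 0.036]
    - [0, 0, 0, 0, 0, -0.04, 0.036]
    - [0, 0, 0, 0, 0, -0.04, 0.036]
    - [0, 0, 0, 0, 0, -0.04, 0.036]

```text
time_s: 11.15
tcp_pos: [520.0, 29.1, 74.0]
tool_rot: [-1.275, -2.871, 0.002]
contact_force: [-0.6, 0.5, 6.7]
finger_gap: 41.0
gripper_force: 25.0
```

```bash
python3 -c "
from h import *
st()"
```

```text
11.15 pos [520.   29.1  74. ] yawdeg 132.12 tilt 0.08 j7 0.11 tau7 0.1 F [-0.6  0.5  6.7] M [ 0.072 -0.111 -0.089] gap 40.99116332091091 25.005057156085968
```

Request:
move_arm:
  series:
    - [0, 0, 0, 0, 0, -0.02, 0.036]
    - [0, 0, 0, 0, 0, -0.04, 0.036]
    - [0, 0, 0, 0, 0, -0.05, 0.036]
    - [0, 0, 0, 0, 0, -0.05, 0.036]
    - [0, 0, 0, 0, 0, -0.05, 0.036]

```text
time_s: 11.65
tcp_pos: [519.9, 29.1, 74.0]
tool_rot: [-1.202, -2.902, 0.002]
contact_force: [-0.4, -0.3, 5.7]
finger_gap: 40.8
gripper_force: 25.0
```

```bash
python3 -c "
from h import *
st()"
```

```text
11.65 pos [519.9  29.1  74. ] yawdeg 135.0 tilt 0.08 j7 0.16 tau7 0.014 F [-0.4 -0.3  5.7] M [ 0.017 -0.083  0.031] gap 40.76272649374959 25.002940893173218
```

Request:
move_arm:
  series:
    - [0, 0, 0, 0, 0, -0.04, 0.036]
    - [0, 0, 0, 0, 0, -0.08, 0.036]
    - [0, 0, 0, 0, 0, -0.12, 0.036]
    - [0, 0, 0, 0, 0, -0.16, 0.036]
    - [0, 0, 0, 0, 0, -0.16, 0.036]

```text
time_s: 12.15
tcp_pos: [519.9, 29.1, 74.0]
tool_rot: [-0.965, -2.989, 0.002]
contact_force: [-0.4, -0.1, 6.8]
finger_gap: 40.8
gripper_force: 25.0
```

```bash
python3 -c "
from h import *
st()"
```

```text
12.15 pos [519.9  29.1  74. ] yawdeg 144.23 tilt 0.08 j7 0.29 tau7 0.306 F [-0.4 -0.1  6.8] M [ 0.002 -0.104 -0.002] gap 40.78673658639996 25.00296413898468
```

Request:
move_arm:
  series:
    - [0, 0, 0, 0, 0, -0.01, 0.036]
    - [0, 0, 0, 0, 0, -0.02, 0.036]
    - [0, 0, 0, 0, 0, -0.035, 0.036]
    - [0, 0, 0, 0, 0, -0.035, 0.036]
    - [0, 0, 0, 0, 0, -0.035, 0.036]

```text
time_s: 12.65
tcp_pos: [519.9, 29.1, 74.0]
tool_rot: [-0.914, -3.005, 0.002]
contact_force: [-1.1, 0.3, 7.1]
finger_gap: 41.0
gripper_force: 25.0
```

```bash
python3 -c "
from h import *
st()"
```

```text
12.65 pos [519.9  29.1  74. ] yawdeg 146.14 tilt 0.08 j7 0.32 tau7 0.121 F [-1.1  0.3  7.1] M [ 0.037 -0.056 -0.12 ] gap 41.0177322487966 25.00326007604599
```

Request:
move_arm:
  series:
    - [0, 0, 0, 0, 0, -0.01, 0.036]
    - [0, 0, 0, 0, 0, -0.02, 0.036]
    - [0, 0, 0, 0, 0, -0.03, 0.036]
    - [0, 0, 0, 0, 0, -0.03, 0.036]
    - [0, 0, 0, 0, 0, -0.03, 0.036]

```text
time_s: 13.15
tcp_pos: [520.0, 29.1, 74.1]
tool_rot: [-0.87, -3.018, 0.002]
contact_force: [-0.7, -0.4, 5.5]
finger_gap: 40.9
gripper_force: 25.0
```

```bash
python3 -c "
from h import *
st()"
```

```text
13.15 pos [520.   29.1  74.1] yawdeg 147.82 tilt 0.08 j7 0.35 tau7 0.343 F [-0.7 -0.4  5.5] M [-0.091 -0.048 -0.381] gap 40.907963471016494 24.99563366174698
```

Torque has jumped to 0.34–0.38 Nm, so this is the end stop, and two clicks brought the wheel here. Next I turn clockwise, with checkpoints at each click's torque peak and in the free zone after it.

Request:
move_arm:
  series:
    - [0, 0, 0, 0, 0, 0.07, 0.036]
    - [0, 0, 0, 0, 0, 0.14, 0.036]
    - [0, 0, 0, 0, 0, 0.21, 0.036]
    - [0, 0, 0, 0, 0, 0.25, 0.036]
    - [0, 0, 0, 0, 0, 0.25, 0.036]
  squeeze: 28

```text
time_s: 13.65
tcp_pos: [520.0, 29.2, 74.1]
tool_rot: [-1.239, -2.886, 0.002]
contact_force: [0.1, -0.0, 6.0]
finger_gap: 40.6
gripper_force: 28.0
```

```bash
python3 -c "
from h import *
st()"
```

```text
13.65 pos [520.   29.2  74.1] yawdeg 133.54 tilt 0.08 j7 0.13 tau7 -0.493 F [ 0.1 -0.   6. ] M [ 0.087 -0.095  0.208] gap 40.61702349392071 27.997425198554993
```

Request:
move_arm:
  series:
    - [0, 0, 0, 0, 0, 0.06, 0.036]
    - [0, 0, 0, 0, 0, 0.12, 0.036]
    - [0, 0, 0, 0, 0, 0.18, 0.036]
    - [0, 0, 0, 0, 0, 0.225, 0.036]
    - [0, 0, 0, 0, 0, 0.225, 0.036]

```text
time_s: 14.15
tcp_pos: [520.1, 29.2, 74.1]
tool_rot: [-1.555, -2.729, 0.002]
contact_force: [-0.6, 0.6, 4.3]
finger_gap: 40.7
gripper_force: 28.0
```

```bash
python3 -c "
from h import *
st()"
```

```text
14.15 pos [520.1  29.2  74.1] yawdeg 120.64 tilt 0.07 j7 -0.06 tau7 -0.402 F [-0.6  0.6  4.3] M [ 0.023 -0.068  0.045] gap 40.677279395345884 28.00451248884201
```

Request:
move_arm:
  series:
    - [0, 0, 0, 0, 0, 0.04, 0.036]
    - [0, 0, 0, 0, 0, 0.08, 0.036]
    - [0, 0, 0, 0, 0, 0.12, 0.036]
    - [0, 0, 0, 0, 0, 0.12, 0.036]
    - [0, 0, 0, 0, 0, 0.12, 0.036]

```text
time_s: 14.65
tcp_pos: [520.1, 29.3, 74.0]
tool_rot: [-1.714, -2.633, 0.002]
contact_force: [-0.3, -0.0, 6.3]
finger_gap: 40.8
gripper_force: 28.0
```

```bash
python3 -c "
from h import *
st()"
```

```text
14.65 pos [520.1  29.3  74. ] yawdeg 113.88 tilt 0.06 j7 -0.16 tau7 -0.198 F [-0.3 -0.   6.3] M [ 0.001 -0.027  0.194] gap 40.7986551417435 28.00578474998474
```

Request:
move_arm:
  series:
    - [0, 0, 0, 0, 0, 0.06, 0.036]
    - [0, 0, 0, 0, 0, 0.12, 0.036]
    - [0, 0, 0, 0, 0, 0.18, 0.036]
    - [0, 0, 0, 0, 0, 0.23, 0.036]
    - [0, 0, 0, 0, 0, 0.23, 0.036]

```text
time_s: 15.15
tcp_pos: [520.2, 29.3, 74.0]
tool_rot: [-2.006, -2.417, 0.001]
contact_force: [-0.2, 0.2, 4.4]
finger_gap: 40.6
gripper_force: 28.0
```

```bash
python3 -c "
from h import *
st()"
```

```text
15.15 pos [520.2  29.3  74. ] yawdeg 100.62 tilt 0.05 j7 -0.35 tau7 -0.445 F [-0.2  0.2  4.4] M [ 0.05  -0.006  0.026] gap 40.58991335976877 28.003880381584167
```

Request:
move_arm:
  series:
    - [0, 0, 0, 0, 0, 0.04, 0.036]
    - [0, 0, 0, 0, 0, 0.08, 0.036]
    - [0, 0, 0, 0, 0, 0.12, 0.036]
    - [0, 0, 0, 0, 0, 0.12, 0.036]
    - [0, 0, 0, 0, 0, 0.12, 0.036]

```text
time_s: 15.65
tcp_pos: [520.2, 29.3, 74.1]
tool_rot: [-2.145, -2.295, 0.001]
contact_force: [-0.6, -0.3, 5.5]
finger_gap: 40.2
gripper_force: 28.0
```

```bash
python3 -c "
from h import *
st()"
```

```text
15.65 pos [520.2  29.3  74.1] yawdeg 93.88 tilt 0.04 j7 -0.45 tau7 -0.197 F [-0.6 -0.3  5.5] M [ 0.007 -0.035  0.195] gap 40.24420365101883 28.00114631652832
```

Request:
move_arm:
  series:
    - [0, 0, 0, 0, 0, 0.06, 0.036]
    - [0, 0, 0, 0, 0, 0.12, 0.036]
    - [0, 0, 0, 0, 0, 0.18, 0.036]
    - [0, 0, 0, 0, 0, 0.23, 0.036]
    - [0, 0, 0, 0, 0, 0.23, 0.036]

```text
time_s: 16.15
tcp_pos: [520.3, 29.2, 74.0]
tool_rot: [-2.396, -2.032, 0.001]
contact_force: [-0.9, 0.5, 4.1]
finger_gap: 40.6
gripper_force: 28.0
```

```bash
python3 -c "
from h import *
st()"
```

```text
16.15 pos [520.3  29.2  74. ] yawdeg 80.6 tilt 0.04 j7 -0.65 tau7 -0.444 F [-0.9  0.5  4.1] M [ 0.027 -0.039  0.02 ] gap 40.57095122354376 28.000380992889404
```

Request:
move_arm:
  series:
    - [0, 0, 0, 0, 0, 0.04, 0.036]
    - [0, 0, 0, 0, 0, 0.08, 0.036]
    - [0, 0, 0, 0, 0, 0.12, 0.036]
    - [0, 0, 0, 0, 0, 0.12, 0.036]
    - [0, 0, 0, 0, 0, 0.12, 0.036]

```text
time_s: 16.65
tcp_pos: [520.4, 29.3, 74.0]
tool_rot: [-2.512, -1.886, 0.001]
contact_force: [-0.6, 0.3, 5.7]
finger_gap: 40.6
gripper_force: 28.0
```

```bash
python3 -c "
from h import *
st()"
```

```text
16.65 pos [520.4  29.3  74. ] yawdeg 73.79 tilt 0.03 j7 -0.75 tau7 -0.188 F [-0.6  0.3  5.7] M [-0.014 -0.     0.205] gap 40.647400572914 28.003573715686798
```

Three clicks are done and we're at the fourth peak. Three more to go.

Request:
move_arm:
  series:
    - [0, 0, 0, 0, 0, 0.06, 0.036]
    - [0, 0, 0, 0, 0, 0.12, 0.036]
    - [0, 0, 0, 0, 0, 0.18, 0.036]
    - [0, 0, 0, 0, 0, 0.23, 0.036]
    - [0, 0, 0, 0, 0, 0.23, 0.036]

```text
time_s: 17.15
tcp_pos: [520.5, 29.2, 74.1]
tool_rot: [2.714, 1.582, -0.001]
contact_force: [0.3, 0.5, 4.3]
finger_gap: 40.7
gripper_force: 28.0
```

```bash
python3 -c "
from h import *
st()"
```

```text
17.15 pos [520.5  29.2  74.1] yawdeg 60.49 tilt 0.02 j7 -0.94 tau7 -0.443 F [0.3 0.5 4.3] M [-0.027 -0.006 -0.008] gap 40.68987110698403 28.001176714897156
```

Request:
move_arm:
  series:
    - [0, 0, 0, 0, 0, 0.04, 0.036]
    - [0, 0, 0, 0, 0, 0.08, 0.036]
    - [0, 0, 0, 0, 0, 0.12, 0.036]
    - [0, 0, 0, 0, 0, 0.12, 0.036]
    - [0, 0, 0, 0, 0, 0.12, 0.036]

```text
time_s: 17.65
tcp_pos: [520.5, 29.3, 74.1]
tool_rot: [2.803, 1.419, -0.0]
contact_force: [-0.4, -0.2, 3.7]
finger_gap: 40.5
gripper_force: 28.0
```

```bash
python3 -c "
from h import *
st()"
```

```text
17.65 pos [520.5  29.3  74.1] yawdeg 53.71 tilt 0.02 j7 -1.04 tau7 -0.194 F [-0.4 -0.2  3.7] M [-0.147 -0.146  0.178] gap 40.54412335450432 28.0023130774498
```

Request:
move_arm:
  series:
    - [0, 0, 0, 0, 0, 0.06, 0.036]
    - [0, 0, 0, 0, 0, 0.12, 0.036]
    - [0, 0, 0, 0, 0, 0.18, 0.036]
    - [0, 0, 0, 0, 0, 0.23, 0.036]
    - [0, 0, 0, 0, 0, 0.23, 0.036]

```text
time_s: 18.15
tcp_pos: [520.6, 29.2, 74.1]
tool_rot: [2.948, 1.085, -0.0]
contact_force: [0.9, -2.0, 3.5]
finger_gap: 40.2
gripper_force: 28.0
```

```bash
python3 -c "
from h import *
st()"
```

```text
18.15 pos [520.6  29.2  74.1] yawdeg 40.42 tilt 0.01 j7 -1.24 tau7 -0.444 F [ 0.9 -2.   3.5] M [-0.161 -0.08   0.001] gap 40.17389999457535 28.000589311122894
```

Request:
move_arm:
  series:
    - [0, 0, 0, 0, 0, 0.04, 0.036]
    - [0, 0, 0, 0, 0, 0.08, 0.036]
    - [0, 0, 0, 0, 0, 0.12, 0.036]
    - [0, 0, 0, 0, 0, 0.12, 0.036]
    - [0, 0, 0, 0, 0, 0.12, 0.036]

```text
time_s: 18.65
tcp_pos: [520.6, 29.2, 74.1]
tool_rot: [3.007, 0.909, -0.0]
contact_force: [0.2, -1.9, 3.3]
finger_gap: 40.4
gripper_force: 28.0
```

```bash
python3 -c "
from h import *
st()"
```

```text
18.65 pos [520.6  29.2  74.1] yawdeg 33.65 tilt 0.02 j7 -1.33 tau7 -0.193 F [ 0.2 -1.9  3.3] M [-0.204 -0.106  0.184] gap 40.35105077529805 28.007129430770874
```

Request:
move_arm:
  series:
    - [0, 0, 0, 0, 0, 0.06, 0.036]
    - [0, 0, 0, 0, 0, 0.12, 0.036]
    - [0, 0, 0, 0, 0, 0.18, 0.036]
    - [0, 0, 0, 0, 0, 0.22, 0.036]
    - [0, 0, 0, 0, 0, 0.22, 0.036]

```text
time_s: 19.15
tcp_pos: [520.6, 29.1, 74.1]
tool_rot: [3.089, 0.571, -0.0]
contact_force: [1.7, -2.1, 2.2]
finger_gap: 40.4
gripper_force: 28.0
```

```bash
python3 -c "
from h import *
st()"
```

```text
19.15 pos [520.6  29.1  74.1] yawdeg 20.94 tilt 0.02 j7 -1.52 tau7 -0.363 F [ 1.7 -2.1  2.2] M [-0.269 -0.186 -0.035] gap 40.37655885449669 28.000069856643677
```

Request:
move_arm:
  series:
    - [0, 0, 0, 0, 0, 0, 0.06]
    - [0, 0, 0, 0, 0, 0, 0.06]
    - [0, 0, 0, 0, 0, 0, 0.06]
    - [0, 0, 0, 0, 0, 0, 0.06]
    - [0, 0, 0, 0, 0, 0, 0.06]

```text
time_s: 19.65
tcp_pos: [520.4, 29.5, 74.0]
tool_rot: [-3.089, -0.57, 0.0]
contact_force: [-0.6, 0.2, -0.0]
finger_gap: 60.2
gripper_force: 0.0
```

```bash
python3 -c "
from h import *
st()"
```

```text
19.65 pos [520.4  29.5  74. ] yawdeg 20.92 tilt 0.02 j7 -1.52 tau7 0.004 F [-0.6  0.2 -0. ] M [-0.075 -0.036  0.   ] gap 60.16785924052554 0.0
```

Request:
move_arm:
  series:
    - [0, 0, -0.02, 0, 0, 0, 0.06]
    - [0, 0, -0.05, 0, 0, 0, 0.06]
    - [0, 0, -0.05, 0, 0, 0, 0.06]
    - [0, 0, -0.05, 0, 0, 0, 0.06]
    - [0, 0, -0.05, 0, 0, 0, 0.03]

```text
time_s: 20.15
tcp_pos: [519.9, 29.3, 123.3]
tool_rot: [3.089, 0.57, -0.002]
contact_force: [0.2, 0.1, 0.1]
finger_gap: 55.6
gripper_force: 0.0
```

```bash
python3 -c "
from h import *
goto(524.6,-55.8,110,0.365)"
```

```text
t 20.15 pos [519.9  29.3 123.3] yaw 0.365 j [ 0.01  0.39 -0.22  2.01  0.12  0.76 -1.49] F [0.15 0.11 0.14] M [ 0.054 -0.052 -0.002]
cmd [-0.0259  0.0811  0.0133] [-0.0003  0.0014 -0.0001]
```

Request:
move_arm:
  series:
    - [-0.01, 0.035, 0, 0, 0, 0, 0]
    - [-0.026, 0.081, 0, 0, 0, 0, 0]
    - [-0.026, 0.081, 0.013, 0, 0, 0, 0]
    - [-0.026, 0.081, 0.013, 0, 0, 0, 0]
    - [-0.026, 0.081, 0.013, 0, 0, 0, 0]
  squeeze: 10

```text
time_s: 20.65
tcp_pos: [524.5, -54.4, 110.3]
tool_rot: [-3.088, -0.572, 0.003]
contact_force: [-0.4, -0.1, -0.0]
finger_gap: 15.5
gripper_force: 0.0
```

```bash
python3 - <<'E'
from h import *
goto(524.6,-55.8,95,0.365)
st()
p,W,k=cloud("wrist")
cv2.imwrite("pics/c.png",p[...,::-1])
E
```

```text
t 20.65 pos [524.5 -54.4 110.3] yaw 0.366 j [ 0.15  0.41 -0.2   2.01  0.12  0.73 -1.33] F [-0.42 -0.08 -0.03] M [-0.003 -0.01  -0.007]
cmd [-0.0003  0.0014  0.0153] [-0.0015  0.0018  0.001 ]
20.65 pos [524.5 -54.4 110.3] yawdeg 20.97 tilt 0.13 j7 -1.33 tau7 -0.008 F [-0.4 -0.1 -0. ] M [-0.003 -0.01  -0.007] gap 15.519250306868326 0.0
```

View pics/c.png

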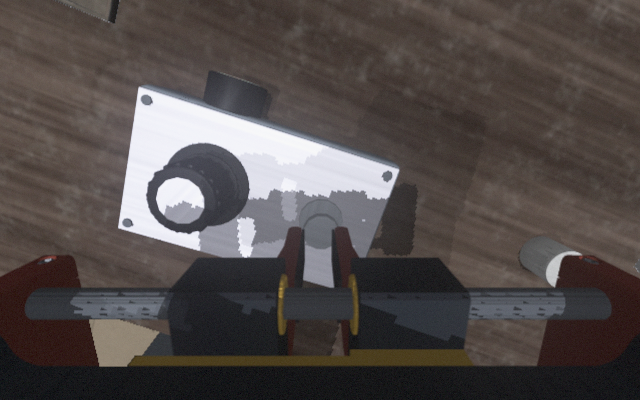

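The wrist view shows the pin head at (321,220), centred between the closing fingers. I'll go down to just above it.

Request:
move_arm:
  series:
    - [0, 0.001, 0.0, 0, 0, 0, 0]
    - [0, 0.001, 0.0, 0, 0, 0, 0]
    - [0, 0.001, 0.006, 0, 0, 0, 0]
    - [0, 0.001, 0.0145, 0, 0, 0, 0]
    - [0, 0.001, 0.0145, 0, 0, 0, 0]

```text
time_s: 21.2
tcp_pos: [524.5, -56.3, 95.3]
tool_rot: [-3.089, -0.57, 0.004]
contact_force: [-0.2, 0.5, 0.5]
finger_gap: 0.3
gripper_force: 0.0
```

```bash
python3 -c "
from h import *
st()"
```

```text
21.2 pos [524.5 -56.3  95.3] yawdeg 20.92 tilt 0.13 j7 -1.33 tau7 -0.042 F [-0.2  0.5  0.5] M [-0.003  0.003  0.021] gap 0.26674629210689693 0.0
```

Request:
move_arm:
  series:
    - [0, 0, 0.001, 0, 0, 0, 0]
    - [0, 0, 0.002, 0, 0, 0, 0]
    - [0, 0, 0.003, 0, 0, 0, 0]
    - [0, 0, 0.003, 0, 0, 0, 0]
    - [0, 0, 0.003, 0, 0, 0, 0]

```text
time_s: 21.7
tcp_pos: [525.6, -56.5, 93.7]
tool_rot: [3.089, 0.57, 0.0]
contact_force: [0.1, -0.2, -0.1]
finger_gap: 0.3
gripper_force: 0.0
```

```bash
python3 -c "
from h import *
st()"
```

```text
21.7 pos [525.6 -56.5  93.7] yawdeg 20.9 tilt 0.01 j7 -1.33 tau7 -0.001 F [ 0.1 -0.2 -0.1] M [ 0.016  0.051 -0.025] gap 0.2708521876736643 0.0
```

Request:
move_arm:
  series:
    - [0, 0, 0.0005, 0, 0, 0, 0]
    - [0, 0, 0.001, 0, 0, 0, 0]
    - [0, 0, 0.0015, 0, 0, 0, 0]
    - [0, 0, 0.002, 0, 0, 0, 0]
    - [0, 0, 0.002, 0, 0, 0, 0]

```text
time_s: 22.2
tcp_pos: [525.7, -56.5, 91.7]
tool_rot: [3.089, 0.57, 0.001]
contact_force: [-0.4, 0.2, 3.8]
finger_gap: 0.7
gripper_force: 1.6
```

```bash
python3 -c "
from h import *
st()"
```

```text
22.2 pos [525.7 -56.5  91.7] yawdeg 20.9 tilt 0.02 j7 -1.33 tau7 -0.002 F [-0.4  0.2  3.8] M [-0.019  0.094  0.01 ] gap 0.6949092204662637 1.5932216198416427
```

Request:
move_arm:
  series:
    - [0, 0, 0.0003, 0, 0, 0, 0]
    - [0, 0, 0.0006, 0, 0, 0, 0]
    - [0, 0, 0.0008, 0, 0, 0, 0]
    - [0, 0, 0.0008, 0, 0, 0, 0]
    - [0, 0, 0.0008, 0, 0, 0, 0]

```text
time_s: 22.7
tcp_pos: [525.7, -56.5, 90.9]
tool_rot: [3.089, 0.57, 0.0]
contact_force: [-0.8, 0.2, 2.8]
finger_gap: 0.7
gripper_force: 1.4
```

```bash
python3 -c "
from h import *
st()"
```

```text
22.7 pos [525.7 -56.5  90.9] yawdeg 20.9 tilt 0.02 j7 -1.33 tau7 -0.0 F [-0.8  0.2  2.8] M [-0.058  0.017 -0.011] gap 0.659541621193532 1.410313761443831
```

Request:
move_arm:
  series:
    - [0, 0, 0.0002, 0, 0, 0, 0]
    - [0, 0, 0.0004, 0, 0, 0, 0]
    - [0, 0, 0.0006, 0, 0, 0, 0]
    - [0, 0, 0.0006, 0, 0, 0, 0]
    - [0, 0, 0.0006, 0, 0, 0, 0]

```text
time_s: 23.2
tcp_pos: [525.7, -56.5, 90.3]
tool_rot: [3.089, 0.57, 0.0]
contact_force: [0.5, -0.0, 2.8]
finger_gap: 0.3
gripper_force: 1.5
```

```bash
python3 -c "
from h import *
st()"
```

```text
23.2 pos [525.7 -56.5  90.3] yawdeg 20.9 tilt 0.01 j7 -1.33 tau7 -0.0 F [ 0.5 -0.   2.8] M [-0.062 -0.123 -0.017] gap 0.25052427044798226 1.4798535068985075
```

Request:
move_arm:
  series:
    - [0, 0, 0.0002, 0, 0, 0, 0]
    - [0, 0, 0.0004, 0, 0, 0, 0]
    - [0, 0, 0.0006, 0, 0, 0, 0]
    - [0, 0, 0.0006, 0, 0, 0, 0]
    - [0, 0, 0.0006, 0, 0, 0, 0]

```text
time_s: 23.7
tcp_pos: [525.6, -56.5, 89.6]
tool_rot: [3.089, 0.57, 0.0]
contact_force: [1.3, 0.3, 2.7]
finger_gap: 0.4
gripper_force: 1.5
```

```bash
python3 -c "
from h import *
st()"
```

```text
23.7 pos [525.6 -56.5  89.6] yawdeg 20.89 tilt 0.01 j7 -1.33 tau7 0.0 F [1.3 0.3 2.7] M [-0.065 -0.237 -0.004] gap 0.42729515144499997 1.4728844503406435
```

It's past the 2 mm block with only 3 N of friction, so the wheel is at the sixth click.

Request:
move_arm:
  series:
    - [0, 0, 0.001, 0, 0, 0, 0]
    - [0, 0, 0.002, 0, 0, 0, 0]
    - [0, 0, 0.003, 0, 0, 0, 0]
    - [0, 0, 0.004, 0, 0, 0, 0]
    - [0, 0, 0.0045, 0, 0, 0, 0]

```text
time_s: 24.2
tcp_pos: [525.7, -56.5, 85.1]
tool_rot: [3.089, 0.57, 0.0]
contact_force: [1.6, -1.0, 4.2]
finger_gap: 0.1
gripper_force: 1.7
```

```bash
python3 -c "
from h import *
st()"
```

```text
24.2 pos [525.7 -56.5  85.1] yawdeg 20.9 tilt 0.01 j7 -1.34 tau7 0.001 F [ 1.6 -1.   4.2] M [-0.08  -0.229  0.038] gap 0.10496962208276665 1.7228334821993485
```

Request:
move_arm:
  series:
    - [0, 0, 0.0005, 0, 0, 0, 0]
    - [0, 0, 0.001, 0, 0, 0, 0]
    - [0, 0, 0.0015, 0, 0, 0, 0]
    - [0, 0, 0.002, 0, 0, 0, 0]
    - [0, 0, 0.002, 0, 0, 0, 0]

```text
time_s: 24.7
tcp_pos: [525.6, -56.5, 83.3]
tool_rot: [3.089, 0.57, 0.0]
contact_force: [1.3, -0.3, 5.4]
finger_gap: 0.2
gripper_force: 2.5
```

```bash
python3 -c "
from h import *
st()"
```

```text
24.7 pos [525.6 -56.5  83.3] yawdeg 20.9 tilt 0.01 j7 -1.34 tau7 -0.002 F [ 1.3 -0.3  5.4] M [-0.181 -0.12  -0.03 ] gap 0.24253206135261923 2.5018143618945032
```

Request:
move_arm:
  series:
    - [0, 0, 0.0003, 0, 0, 0, 0]
    - [0, 0, 0.0006, 0, 0, 0, 0]
    - [0, 0, 0.001, 0, 0, 0, 0]
    - [0, 0, 0.001, 0, 0, 0, 0]
    - [0, 0, 0.001, 0, 0, 0, 0]

```text
time_s: 25.2
tcp_pos: [525.7, -56.5, 82.5]
tool_rot: [3.089, 0.57, 0.0]
contact_force: [0.3, -1.2, 7.4]
finger_gap: 0.4
gripper_force: 3.9
```

```bash
python3 -c "
from h import *
st()"
```

```text
25.2 pos [525.7 -56.5  82.5] yawdeg 20.9 tilt 0.02 j7 -1.34 tau7 -0.0 F [ 0.3 -1.2  7.4] M [-0.148  0.018  0.031] gap 0.4335234564520823 3.850660838652402
```

Request:
move_arm:
  series:
    - [0, 0, -0.005, 0, 0, 0, 0]
    - [0, 0, -0.02, 0, 0, 0, 0]
    - [0, 0, -0.05, 0, 0, 0, 0]
    - [0, 0, -0.08, 0, 0, 0, 0]
    - [0, 0, -0.08, 0, 0, 0, 0]

```text
time_s: 25.7
tcp_pos: [527.2, -56.4, 165.4]
tool_rot: [3.088, 0.569, 0.008]
contact_force: [0.0, -0.4, -0.4]
finger_gap: 0.8
gripper_force: 0.0
```

```bash
python3 - <<'E'
from h import *
st()
for c in("top","wrist"):
    p,W,k=cloud(c)
    m=(np.hypot(W[...,0]-525,W[...,1]+56)<9)&(W[...,2]>55)&(W[...,2]<85)
    print(c,m.sum(),np.median(W[m][:,2]) if m.any() else 0)
E
```

```text
25.7 pos [527.2 -56.4 165.4] yawdeg 20.9 tilt 0.29 j7 -1.3 tau7 0.11 F [ 0.  -0.4 -0.4] M [ 0.028  0.008 -0.023] gap 0.7599322355334305 0.0
top 29 65.78433002705819
wrist 339 65.32727930339847
```

The pin head now reads 65.3 to 65.8 mm, against 75.4 mm before, so it's about 9.8 mm down and home. I'll open the fingers, let the arm settle, and hand in.

Request:
move_arm:
  series:
    - [0, 0, 0, 0, 0, 0, 0.03]
    - [0, 0, 0, 0, 0, 0, 0.03]
    - [0, 0, 0, 0, 0, 0, 0.03]
    - [0, 0, 0, 0, 0, 0, 0.03]
    - [0, 0, 0, 0, 0, 0, 0.03]

```text
time_s: 26.3
tcp_pos: [525.4, -56.5, 161.8]
tool_rot: [-3.089, -0.57, 0.001]
contact_force: [0.2, 0.5, 0.3]
finger_gap: 29.7
gripper_force: 0.0
```

```bash
python3 -c "
from h import *
st();print(ctrl.finish_job())"
```

```text
26.3 pos [525.4 -56.5 161.8] yawdeg 20.9 tilt 0.04 j7 -1.3 tau7 -0.0 F [0.2 0.5 0.3] M [-0.015 -0.016 -0.002] gap 29.69278980609601 0.0
the job is handed in; nothing more can be done
None
```

The filter changer is at its sixth click and the lock pin is home, about 9.8 mm down with readings of at most 7.4 N on it; I never went near the beaker, flask or bottle, and the job was handed in at 26 s without returning a verdict.

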